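# Hook and close the cover of a microscope lamp box

### The job

Put the blue cover back on the open microscope lamp box: tilt it, slide its steel lip under the black ledge with a light touch until the plate just meets the ledge, then swing the free end down and press it home until the orange spring catch snaps over it and the cover lies flush. Handle it gently, without forcing the cover or the box, leave the other things on the bench where they are, and let go at the end.

Things in the scene. Friction and masses are not known exactly. Their poses are not given: they have to be found in the camera images.
- lamp_box: White microscope lamp box fixed to the bench, 220 (x) x 130 (y) x 70 mm high, open on top. Origin: centre of its underside, z up. Inside sits a seat frame that was set by hand anywhere from -12 to +12 mm along x and is tight there; its setting is not measured, so feel for the ledge. All frame positions given are for setting 0. Opening: x -66..66.5, y -47.5..47.5.
- ledge_mean (a point): Middle of the lower inner edge of the frame's black ledge at setting 0: (-66, 0, 64) mm in the lamp box frame, axes as the lamp box; the real edge lies up to 12 mm to either side in x. The ledge spans x -88..-66, z 64..70, the opening's whole width, over free space from z 20 to 64; the box's end wall begins at x -105 whatever the setting.
- catch_mean (a point): Tip of the orange catch's nose at setting 0, 26 mm wide: (62.7, 0, 72.7) mm in the lamp box frame; it moves with the frame. Its face slopes up and back, 65 deg from level, to z 83. Beside it a thin fence (inner face x 66.5, y 16..47.5 both sides) stands up to z 83 on the frame's far bar. Rails along both long sides (7.5 wide, x -42..66, top z 64) carry the cover; free between them to z 42.
- catch (a joint): Spring catch: 0 = sprung forward (rest), to 0.008 m = pushed back to +x. A cover edge pushed down drives it back 3 to 4 mm, then it snaps over the edge by itself. Spring 1.6 N at rest plus 0.45 N per mm; with friction the free end needs about 4 to 14 N of push down. Before that the hooked cover rests on it, free end some 15 mm high (tilt about 0.11 rad).
- cover: Blue access cover, about 180 g, lying level on the bench, right side up. Origin: middle of the plate in x, y, at the level of its lowest points (bench level); z up, -x to the lip. Plate x -65..65, y -45..45, z 5.5..11.5 mm; two thin ribs below it (x 0..50, y +-25, z 0..5.5). Seated: parallel to the lamp box, origin 58.5 above its origin, top flush with its rim.
- lip_tip (a point): Middle of the upper end edge of the cover's steel lip, at (-79, 0, 4) mm in the cover frame; axes as the cover. The lip is a strip 70 wide (y), x -79..-50, z 0..4: it juts 14 beyond the plate's -x end, its top 1.5 below the plate's underside.
- free_edge (a point): Middle of the upper edge of the cover's free end, at (65, 0, 11.5) mm in the cover frame; axes as the cover. The free end is good to push down on with closed fingers.
- grip_top (a point): Middle of the top of the cover's black grip rib, at (0, 0, 41.5) mm in the cover frame; axes as the cover. The rib spans x -6..6, y -30..30, z 11.5..41.5: pinch it across its 12 mm thickness (along the cover's x).
- slide_box: Pale box of microscope slides, 92 x 122 x 34 mm, bystander; origin at the centre of its underside.
- oil_bottle: Small amber immersion oil bottle, 40 mm diameter, 75 high, bystander; origin at the centre of its underside.
- dish: Clear covered petri dish, 94 mm diameter, 20 high, bystander; origin at the centre of its underside.
There are look-alikes about, which are no part of the job. Several things have the shape of the cover; the one meant has the colours described above.

How it is judged:
By the outcome, as a careful person would: the job done as asked, in the order asked, and still so for the second after the job is handed in, with the robot touching nothing.
It also fails if it takes over 54 s, if anything falls off the work surface, if the arm or the gripper's body presses on something with over 40 N, if the wrist force passes 120 N, or if a joint passes its speed limit or range.

### The arm

A 7-joint arm with a two-finger parallel gripper is mounted at the origin on the work surface. World frame = base frame: x ahead of the robot, y to its left, z up, the work surface at z = 0. Lengths are in m, angles in rad, forces in N, time in s.
With the tool pointing down it reaches from about 0.425 to 0.875 m from the base axis. Payload 4.7 kg.
Tool frame: the origin (TCP) lies between the finger pads; the fingertips stand 14 mm ahead of it and the grasp point (between the pads) lies 5 mm behind it; z points along the fingers, y is the line along which they close (so a half turn about z gives the same grasp; the last joint's range is limited). The gripper opens to 87 mm and grips with 3 to 60 N. Pads are 19 mm wide; open, the fingers measure 117 mm over their backs; the gripper's body (75 mm by 190 mm) begins 51 mm behind the grasp point.
Start: joints at [-1.272, 0.321, -0.07, 1.45, 0.023, 1.371, -0.057], TCP at [0.183, 0.624, 0.237] pointing down, gripper open.
Joint ranges: [-2.86, 2.86], [-0.3, 2.09], [-1.38, 1.24], [0.06, 2.45], [-1.56, 4.7], [0.09, 2.05], [-2.69, 2.69]. Speed limits (rad/s): [2.57, 2.57, 3.14, 3.14, 3.14, 3.14, 3.14].

### API

Orientations are given as a rotation vector (axis times angle).
In Python, from bench import ctrl gives the robot as it stands.
- The arm moves only by the shell command python3 -m inch 'ROWS' [OPENING] [FORCE]. ROWS is JSON, a list of rows, each a list of 6 numbers: the shift along the world's x, y, z in mm, then the turn, a rotation vector about the world's x, y, z in degrees. In form: [[tx, ty, tz, rx, ry, rz], ...]. A call has 1 to 20 rows; each row is the pose to reach, as a shift and turn from the pose commanded when the call began; what a row does not reach only later rows make up. A row lasts 1/8 s, in which the tool goes at most 62.5 mm and 10.7 degrees, less where a joint would pass 70% of its speed; a pose out of reach is approached as far as the arm can. A call with a gripper value outside its range is refused whole. OPENING is the finger opening in mm, from 0 to 87, set as the call begins (- or left out, the last holds). The fingers move at their own pace and stop on an object; FORCE is the grip in N (left out, the last holds). Time passes only in rows, so rows that repeat a pose let the fingers close. It gives the time, the measured TCP pose, the force, the opening and the grip force at its end, in the units of the state.
- ctrl.get_state(): the state, without advancing time (a new reading comes with each control period).
- ctrl.get_image(name): name is "scene" or "top" or "wrist"; returns (picture, depth): 400x640x3 uint8, red, green, blue; 400x640 float32, m along the optical axis (not along the pixel's ray), 0 where there is no reading.
- ctrl.camera_params(name): a dict with "mtx" (3x3 intrinsics, pixels), "dist_coeffs" ([k1, k2, p1, p2, k3] as OpenCV has them; the pictures are not rectified), "T" (4x4, takes a point from camera to world coordinates). Camera axes: x right, y down, z forward; pixel columns grow to the right and rows downward; lengths in m; the calibration is good to about 2 mm. A picture is of the moment at which its call begins: read the wrist's pose just before it. camera_params takes no time and is no camera call; for the wrist camera it gives the pose at the moment of the call.
- ctrl.close_job(): hands the job in; it is judged then, once.
The state is a dict: "time": time; "joint_positions": joint angles; "qd": joint speeds; "joint_torque": joint torques, N m; "position": TCP position; "tool_rot": TCP orientation; "ft_force": force on the tool from outside, world axes, zero at the start; "torque": the same for the moment, N m; "grip_width": opening from 0.0 (shut) to 1.0 (fully open); "grip_force": force on a finger pad.
Only numpy, scipy, OpenCV 4.12 (cv2) and the standard library are available. Lean on these libraries where they do the work, as an engineer would, in place of code of your own. Each camera call takes 0.05 s, during which the arm holds its last target. There are 200 camera calls.

## Working session

There is one attempt and no reset: what is moved stays moved. The work goes in short steps, Python scripts to look and compute and a shell command to move; the robot and the scene stay as the last step left them, time stands still between calls to the robot, and variables do not carry over. Pictures are saved under pics/ and viewed, at most 10 in all, crops included, and the job is handed in when it is done.

```bash
ls; mkdir -p pics
python3 - <<'E'
from bench import ctrl
import cv2,numpy as np
s=ctrl.get_state();print(s)
for n in("scene","top"):
    p,d=ctrl.get_image(n);cv2.imwrite(f"pics/{n}0.png",p[:,:,::-1]);np.savez(f"pics/{n}0.npz",p=p,d=d)
    c=ctrl.camera_params(n);print(n,np.round(c["mtx"],1).tolist(),c["dist_coeffs"],np.round(c["T"],3).tolist())
E
```

```text
pics
{'time': 0.0, 'joint_positions': array([-1.27189124,  0.32184938, -0.07011931,  1.45167829,  0.02257377,
        1.37079393, -0.0568909 ]), 'qd': array([-2.74904042e-05, -1.13213384e-03, -2.42806567e-04, -5.58117107e-04,
       -1.02131531e-03,  1.30854410e-03,  6.12454401e-04]), 'joint_torque': array([ 6.76573363e-04, -4.91301906e+01, -4.03652675e-01, -3.12525272e+01,
       -6.38778205e-02,  4.42644081e-02,  2.23811849e-04]), 'position': array([0.18249932, 0.62330202, 0.23544296]), 'tool_rot': array([-4.45725006e-01, -3.10959434e+00,  3.03112854e-03]), 'ft_force': array([-0.37921816, -0.1736476 , -0.1946646 ]), 'torque': array([-0.01116661,  0.01114741,  0.00741373]), 'grip_force': 0.0, 'grip_width': 0.9988094701817211}
scene [[389.5, 0.0, 323.6], [0.0, 389.5, 199.6], [0.0, 0.0, 1.0]] [-0.03100838  0.          0.          0.          0.        ] [[-0.608, 0.653, -0.451, 1.075], [0.794, 0.493, -0.357, 0.406], [-0.011, -0.575, -0.818, 1.008], [0.0, 0.0, 0.0, 1.0]]
top [[442.6, 0.0, 325.4], [0.0, 442.6, 198.2], [0.0, 0.0, 1.0]] [-0.04163175  0.          0.          0.          0.        ] [[0.006, -0.985, 0.171, 0.364], [-1.0, -0.006, 0.001, -0.004], [0.0, -0.171, -0.985, 1.246], [0.0, 0.0, 0.0, 1.0]]
```

View pics/top0.png

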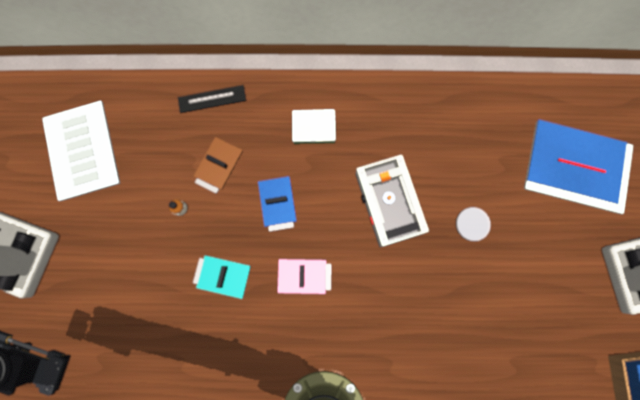

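View pics/scene0.png

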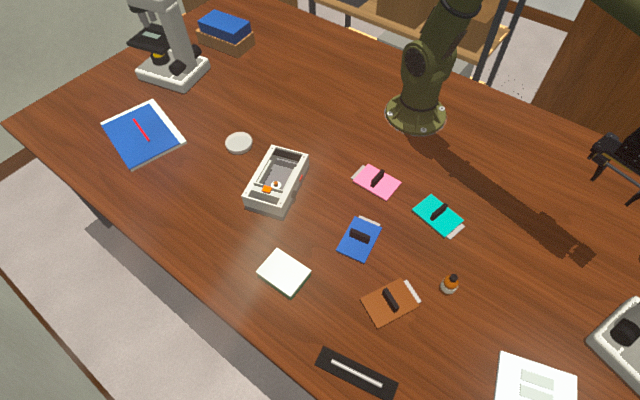

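Top view: blue cover at (277,201), its lip at (281,226). Box at (392,200), ledge at (403,232), orange catch at (384,175). Now I'll measure them.

```bash
cat > h.py <<'E'
import cv2,numpy as np
from scipy.spatial.transform import Rotation as R
from bench import ctrl
def ray(c,uv):
    n=cv2.undistortPoints(np.float64(uv).reshape(-1,1,2),c["mtx"],np.float64(c["dist_coeffs"])).reshape(-1,2)
    return np.c_[n,np.ones(len(n))]@c["T"][:3,:3].T,c["T"][:3,3]
def plane(c,uv,z):
    d,o=ray(c,uv); return o+d*((z-o[2])/d[:,2])[:,None]
def cloud(c,d,uv):
    # 3d points from depth
    uv=np.asarray(uv);z=d[uv[:,1],uv[:,0]];r,o=ray(c,uv);return o+r*z[:,None]
def blobs(m,amin=20):
    cs,_=cv2.findContours(m.astype(np.uint8),cv2.RETR_EXTERNAL,cv2.CHAIN_APPROX_NONE)
    return [k for k in cs if cv2.contourArea(k)>amin]
def rect(P):
    (cx,cy),(w,h),a=cv2.minAreaRect(np.float32(P[:,:2]*1000)); return np.round([cx,cy,w,h,a],1)
E
python3 - <<'E'
from h import *
for n in("top","scene"):
    f=np.load(f"pics/{n}0.npz");p,d=f["p"],f["d"];c=ctrl.camera_params(n)
    hsv=cv2.cvtColor(p,cv2.COLOR_RGB2HSV);H,S,V=cv2.split(hsv)
    print(n)
    for nm,m,z in(("blue",(abs(H.astype(int)-112)<12)&(S>150)&(V>80),.0115),("orange",(H>8)&(H<22)&(S>200)&(V>200),.078),("white",(S<50)&(V>150),.07)):
        m=cv2.morphologyEx(m.astype(np.uint8),cv2.MORPH_CLOSE,np.ones((3,3)))
        for k in blobs(m,25 if nm!="white" else 100):
            uv=k.reshape(-1,2); 
            if nm=="white":
                print(nm,uv.mean(0).round(),rect(plane(c,uv,.07)),rect(plane(c,uv,.002)))
            else: print(nm,uv.mean(0).round(),rect(plane(c,uv,z)))
E
```

```text
top
blue [638. 372.] [ 101.2 -856.1    8.5   50.1   84.8]
blue [277. 201.] [568.8 134.7 125.6  85.7   9.8]
blue [577. 161.] [ 693.7 -736.7  265.9  184.2   75.6]
white [304. 276.] [359.6  51.  136.1  81.7  88.9] [359.4  54.2 144.   86.5  88.9]
white [626. 273.] [ 365.4 -804.    81.2  199.3   84. ] [ 365.5 -850.3   85.9  210.8   84. ]
white [281. 226.] [491.  115.9  15.5  68.3   9.9] [498.4 122.9  16.4  72.3   9.9]
white [ 23. 251.] [405.3 842.9 161.7 185.7  71.2] [407.7 891.9 171.  196.4  71.2]
white [473. 224.] [ 500.5 -400.2   89.3   88.4   43.9] [ 508.4 -423.1   94.5   93.6   43.9]
white [392. 200.] [ 565.2 -182.4  224.1  134.5   17.7] [ 576.9 -192.7  237.1  142.2   17.7]
white [593. 188.] [ 662.  -707.   282.6  206.    75.6] [ 679.2 -747.6  298.9  217.9   75.6]
white [313. 125.] [7.741e+02 3.160e+01 9.320e+01 1.202e+02 4.000e-01] [7.978e+02 3.370e+01 9.860e+01 1.272e+02 4.000e-01]
white [ 80. 151.] [701.2 683.4 254.4 178.3  17.1] [720.7 723.1 269.1 188.6  17.1]
white [320.  62.] [ 964.7   18.7 1878.    46.2   89.9] [ 999.5   20.  1986.5   48.9   89.9]
white [329.  22.] [1.0914e+03
[... 1467 characters left out ...]
.4]
white [171.  68.] [ 403.6 -883.5  186.4  234.6   13.6] [ 354.9 -976.9  199.9  251.6   13.6]
white [490.  63.] [-373.5  113.9  287.5   29.5   10.8] [-478.5   92.7  308.4   31.6   10.8]
white [527.  58.] [-489.3  210.2  552.7  208.7    4.1] [-602.7  196.   592.8  223.9    4.1]
white [379.  32.] [-2.688e+02 -3.568e+02  7.210e+01  3.093e+02  1.000e-01] [-3.662e+02 -4.121e+02  7.730e+01  3.317e+02  1.000e-01]
white [330.  14.] [-262.1 -599.8  212.1   84.5   89.3] [-359.  -672.8  227.5   90.6   89.3]
white [555.   6.] [-974.7  169.6  213.6  228.     3.1] [-1123.3   152.5   229.1   244.5     3.1]
white [43. 46.] [  510.1 -1443.3   965.2   585.5    64.4] [  469.1 -1577.3  1035.2   627.9    64.4]
```

Run:
```python
from h import *
s=ctrl.get_state();Rt=R.from_rotvec(s["tool_rot"]).as_matrix();print(Rt.round(3))
c=ctrl.camera_params("wrist");T=np.eye(4);T[:3,:3]=Rt;T[:3,3]=s["position"];print((np.linalg.inv(T)@c["T"]).round(3),c["mtx"].round(1).tolist())
```

```text
[[-0.96   0.281 -0.   ]
 [ 0.281  0.96  -0.002]
 [-0.    -0.002 -1.   ]]
[[ 0.    -0.958 -0.287  0.079]
 [ 1.     0.    -0.    -0.001]
 [ 0.    -0.287  0.958 -0.149]
 [ 0.     0.     0.     1.   ]] [[360.7, 0.0, 326.0], [0.0, 360.7, 196.4], [0.0, 0.0, 1.0]]
```

```bash
python3 -m inch '[[387,-487,-35,0,0,-64],[387,-487,-35,0,0,-64],[387,-487,-35,0,0,-64],[387,-487,-35,0,0,-64],[387,-487,-35,0,0,-64],[387,-487,-35,0,0,-64],[387,-487,-35,0,0,-64],[387,-487,-35,0,0,-64],[387,-487,-35,0,0,-64],[387,-487,-35,0,0,-64],[387,-487,-35,0,0,-64],[387,-487,-35,0,0,-64],[387,-487,-35,0,0,-64],[387,-487,-35,0,0,-64]]' 87
cat > look.py <<'E'
import sys
from h import *
n=sys.argv[1]
c=ctrl.camera_params("wrist");p,d=ctrl.get_image("wrist")
cv2.imwrite(f"pics/{n}.png",p[:,:,::-1]);np.savez(f"pics/{n}.npz",p=p,d=d,mtx=c["mtx"],dist_coeffs=c["dist_coeffs"],T=c["T"])
E
python3 look.py w1
python3 - <<'E'
from h import *
f=np.load("pics/w1.npz");p,d=f["p"],f["d"]
H,S,V=cv2.split(cv2.cvtColor(p,cv2.COLOR_RGB2HSV))
m=(abs(H.astype(int)-112)<12)&(S>150)&(V>60)
for k in blobs(cv2.morphologyEx(m.astype(np.uint8),cv2.MORPH_CLOSE,np.ones((3,3))),200): print("blue",k.reshape(-1,2).mean(0),rect(plane(f,k.reshape(-1,2),.0115)))
m=(V<60)
for k in blobs(m,200): print("dark",k.reshape(-1,2).mean(0),rect(plane(f,k.reshape(-1,2),.0415)))
m=(S<60)&(V>120)
for k in blobs(m,200): print("white",k.reshape(-1,2).mean(0),rect(plane(f,k.reshape(-1,2),.004)))
E
```

```text
time: 1.85
position: [0.569, 0.1385, 0.2016]
tool_rot: [-2.022, -2.404, -0.001]
ft_force: [-0.2, -0.5, 0.7]
grip_width: 1.002
grip_force: 0.0
blue [324.89417178 180.43558282] [571.8 129.4 128.   72.3   9.9]
dark [542.23778502 290.12703583] [805.2  63.4 206.1  90.3  41. ]
dark [265.5074184  355.97823937] [586.2 -23.8 772.5 201.1  10.5]
dark [448.45864662 261.06015038] [696.   79.2  16.3  69.9  56.2]
dark [213.68862275 264.23353293] [467.   44.1  63.8  47.3  10.7]
dark [105.17751479 217.96449704] [368.   68.4  72.4  22.5   0.8]
white [319.40777778 301.84222222] [592.6  -4.7 442.4  35.7   9.8]
white [491.28723404 265.32978723] [763.7  67.2  23.1  39.7   1.8]
white [123.84433962 250.09433962] [359.1  19.   37.1  93.3  81.2]
white [111.27669903 158.45631068] [356.7 111.   28.6  92.3  89.9]
white [254.43209877 173.5       ] [498.7 123.6  13.1  71.9   9.9]
```

View pics/w1.png

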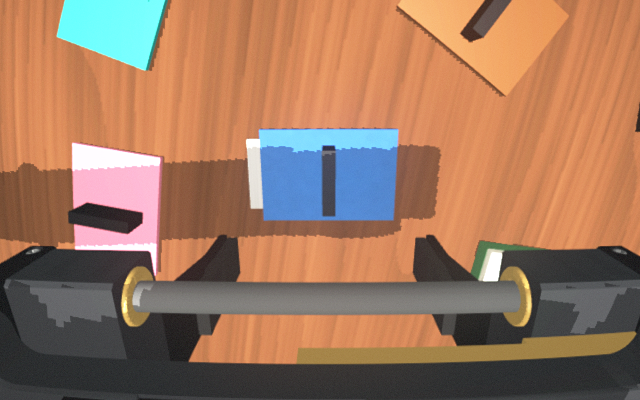

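The wrist view shows the cover with corners at about (259,128), (397,128), (397,220) and (262,220). The rib top spans (322–335, 146–216) and the lip is at left (247–262).

Run:
```python
from h import *
f=np.load("pics/w1.npz");p=f["p"]
H,S,V=cv2.split(cv2.cvtColor(p,cv2.COLOR_RGB2HSV))
m=((H>95)&(H<125)&(S>90));m[:, :240]=0;m[:,420:]=0;m[:110]=0;m[235:]=0
k=max(blobs(cv2.morphologyEx(m.astype(np.uint8),cv2.MORPH_CLOSE,np.ones((3,3))),200),key=cv2.contourArea)
print(rect(plane(f,k.reshape(-1,2),.0115)))
m=V<70;m[:,:300]=0;m[:,360:]=0;m[:135]=0;m[230:]=0
for k in blobs(m,100):print(rect(plane(f,k.reshape(-1,2),.0415)),k.reshape(-1,2).min(0),k.reshape(-1,2).max(0))
```

```text
[570.3 136.7 129.8  89.3   9.9]
```

```bash
python3 -m inch '[[1.5,-2,-60,0,0,0.2],[1.5,-2,-120,0,0,0.2],[1.5,-2,-150,0,0,0.2],[1.5,-2,-172,0,0,0.2],[1.5,-2,-172,0,0,0.2]]' && python3 -m inch '[[0,0,0,0,0,0],[0,0,0,0,0,0],[0,0,0,0,0,0],[0,0,0,0,0,0],[0,0,0,0,0,0],[0,0,0,0,0,0]]' 8 30
```

```text
time: 2.52
position: [0.5703, 0.1352, 0.0285]
tool_rot: [-2.02, -2.405, 0.003]
ft_force: [0.0, -0.3, 0.2]
grip_width: 1.004
grip_force: 0.0
time: 3.28
position: [0.5712, 0.1348, 0.0296]
tool_rot: [2.022, 2.404, 0.0]
ft_force: [0.1, -0.6, 0.2]
grip_width: 0.401
grip_force: 0.0
```

```bash
python3 -m inch '[[0,0,0,0,0,0],[0,0,0,0,0,0],[0,0,0,0,0,0],[0,0,0,0,0,0],[0,0,0,0,0,0]]' 8 30 && python3 -m inch '[[0,0,10,0,0,0],[0,0,40,0,0,0],[0,0,100,0,0,0],[0,0,160,0,0,0],[0,0,180,0,0,0],[0,0,180,0,0,0]]'
```

```text
time: 3.9
position: [0.5713, 0.1348, 0.0296]
tool_rot: [2.022, 2.404, 0.0]
ft_force: [1.1, -0.9, -1.0]
grip_width: 0.139
grip_force: 30.0
time: 4.65
position: [0.572, 0.1349, 0.2118]
tool_rot: [2.021, 2.403, 0.006]
ft_force: [0.6, 0.3, -2.3]
grip_width: 0.137
grip_force: 30.0
```

```bash
python3 -m inch '[[5,-50,10,0,0,1],[10,-105,20,0,0,2],[14,-160,30,0,0,3],[18,-215,40,0,0,4],[22,-270,48,0,0,5],[25,-325,48,0,0,6],[28,-380,48,0,0,7],[30,-415,48,0,0,7.8],[31,-432,48,0,0,7.8],[31,-432,48,0,0,7.8]]'
python3 look.py w2
python3 - <<'E'
from h import *
f=np.load("pics/w2.npz");p,d=f["p"],f["d"]
H,S,V=cv2.split(cv2.cvtColor(p,cv2.COLOR_RGB2HSV))
for nm,m in(("orange",(H>8)&(H<22)&(S>200)&(V>150)),("white",(S<50)&(V>150)),("dark",V<60)):
  for k in blobs(m,150):
    uv=k.reshape(-1,2);z=.07
    print(nm,uv.mean(0).round(),rect(plane(f,uv,z)))
E
```

```text
time: 5.9
position: [0.6014, -0.2975, 0.2561]
tool_rot: [-1.855, -2.533, 0.001]
ft_force: [0.6, 1.0, -3.1]
grip_width: 0.137
grip_force: 30.0
white [562. 336.] [ 914.6 -395.3   32.3   65.5   17.1]
white [546. 302.] [ 877.6 -360.4  110.7   15.1   17.3]
white [630. 222.] [ 914.9 -252.6   39.9   84.7   33.2]
white [184. 214.] [ 477.9 -381.    21.2   80.8   17.8]
white [345.  57.] [ 572.3 -196.3  220.9   99.5   17.6]
dark [326. 325.] [ 651.  -458.9   26.6   26.2   17.7]
dark [321. 350.] [ 636.2 -479.8  856.3  229.1   19.2]
dark [330. 290.] [ 631.7 -400.3  374.6  180.4   18. ]
dark [233.  47.] [ 487.3 -213.7   22.5   80.6   17.7]
```

View pics/w2.png

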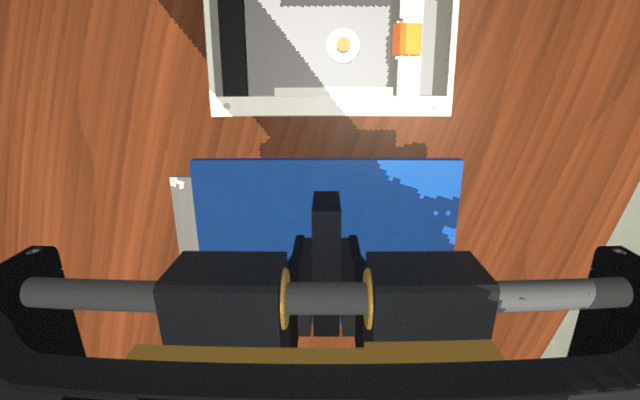

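The box is cut off at the image top: bottom wall at row 116, left and right walls at columns 210 and 455. I'll shift to see all of it.

```bash
python3 -m inch '[[-10,31,35,0,0,0],[-10,31,35,0,0,0],[-10,31,35,0,0,0]]'
python3 look.py w3
python3 - <<'E'
from h import *
f=np.load("pics/w3.npz");p,d=f["p"],f["d"]
H,S,V=cv2.split(cv2.cvtColor(p,cv2.COLOR_RGB2HSV))
for nm,m in(("orange",(H>5)&(H<22)&(S>180)&(V>180)),("dark",V<60)):
  m=m.copy();m[160:]=0
  for k in blobs(m,50):
    uv=k.reshape(-1,2);z=.07
    print(nm,uv.min(0),uv.max(0),rect(plane(f,uv,z)))
cv2.imwrite("pics/w3c.png",cv2.resize(p[:170,170:490,::-1],None,fx=2.5,fy=2.5))
E
```

```text
time: 6.32
position: [0.5926, -0.2644, 0.2923]
tool_rot: [-1.85, -2.539, -0.001]
ft_force: [-0.5, -1.2, -1.8]
grip_width: 0.136
grip_force: 30.0
dark [228  32] [254 128] [ 485.2 -207.7   22.4   92.6   17.5]
```

View pics/w3c.png

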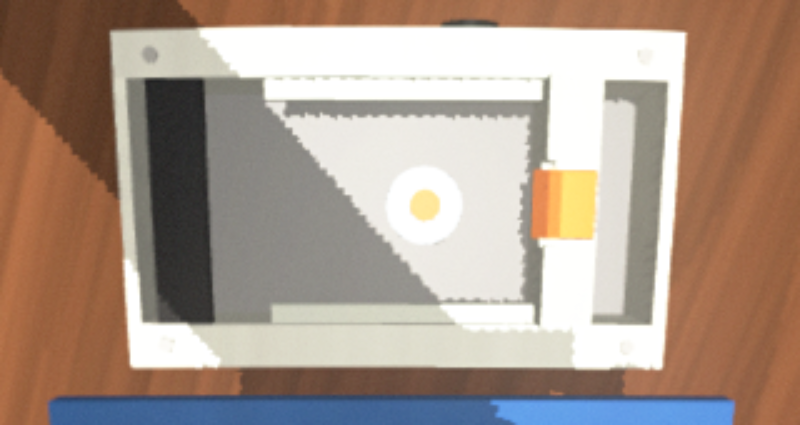

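The crop shows the whole box. Rim corners are at about (112,30), (686,32), (664,368) and (132,368), with inner edges at rows 77 and 323. The ledge edge is at x≈205–213 and the orange catch nose at x≈532.

Run:
```python
from h import *
f=np.load("pics/w3.npz")
P=lambda l,z: plane(f,np.array(l)/2.5+[170,0]-0.3,z)[:,:2]*1000
o=P([(112,30),(686,32),(664,368),(132,368)],.07);print(o.round(1));ctr=o.mean(0)
yaw=np.arctan2(*((o[1]-o[0])+(o[2]-o[3]))[::-1]);print(ctr.round(1),np.degrees(yaw).round(2),np.linalg.norm(np.diff(o,axis=0),axis=1).round(1))
y1=np.degrees(np.arctan2(*(o[1]-o[0])[::-1])),np.degrees(np.arctan2(*(o[2]-o[3])[::-1]));print(y1)
M=np.array([[np.cos(yaw),np.sin(yaw)],[-np.sin(yaw),np.cos(yaw)]])
B=lambda l,z:((P(l,z)-ctr)@M.T).round(1).tolist()
print("ledge inner top edge",B([(204,78),(213,322)],.07))
print("ledge outer",B([(146,78),(157,322)],.07))
print("inner long walls",B([(400,77),(400,324)],.07))
print("nose",B([(532,170),(532,238)],.0727), "catch top far",B([(597,170),(597,238)],.083))
print("fence/bar left",B([(550,110),(543,300)],.083),B([(550,110),(543,300)],.064))
print("rails x0",B([(264,90),(271,313)],.064))
s=ctrl.get_state();Rt=R.from_rotvec(s["tool_rot"]).as_matrix();print(s["position"],Rt.round(3).tolist())
```

```text
[[ 443.4 -152.6]
 [ 652.9  -85.7]
 [ 693.4 -209.5]
 [ 482.7 -277.4]]
[ 568.1 -181.3] 17.79 [219.9 130.2 221.3]
(np.float64(17.708924417126365), np.float64(17.86909485534282))
ledge inner top edge [[-75.1, 47.2], [-75.8, -46.6]]
ledge outer [[-97.7, 47.6], [-98.9, -46.5]]
inner long walls [[0.4, 47.1], [0.7, -47.6]]
nose [[51.9, 12.8], [52.9, -13.1]] catch top far [[75.2, 12.5], [76.5, -12.7]]
fence/bar left [[56.3, 33.9], [56.6, -36.6]] [[59.5, 36.1], [59.7, -38.1]]
rails x0 [[-52.8, 43.3], [-52.6, -43.6]]
[ 0.5921497  -0.26509331  0.29181902] [[-0.305, 0.952, -0.001], [0.952, 0.305, 0.001], [0.001, -0.001, -1.0]]
```

```bash
cat > plan.py <<'E'
from h import *
yaw=np.radians(17.8);B0=np.array([568.1,-181.3,0]);Bz=R.from_rotvec([0,0,yaw])
LED=np.array([-75.8,0,64]); TC=np.array([0,-1.9,30.])   # TCP in cover frame
def pose(th,g,b,x0=0.,z70=None):
    """cover tilt th deg; plate's top -x corner at ledge face + x0, lip top at plate end g below 64; backed off b along plate axis"""
    Rc=R.from_rotvec([0,-np.radians(th),0])
    top=Rc.apply([-65,0,11.5]); lt=Rc.apply([-65,0,4])
    o=np.array([LED[0]+x0-top[0],0,64-g-lt[2]])+Rc.apply([b,0,0])
    return B0+Bz.apply(o+Rc.apply(TC)), Bz*Rc
def rel(P,cmd,cmdyaw):  # shift mm, turn deg from commanded level pose of tool yaw cmdyaw(deg)
    p,Rr=P; T=Rr*R.from_rotvec([0,0,np.radians(cmdyaw)]).inv()
    return np.r_[p-cmd,np.degrees(T.as_rotvec())].round(1).tolist()
E
python3 - <<'E'
from plan import *
f=np.load("pics/w3.npz");s0=np.array([592.5,-266])
P=lambda l,z: plane(f,np.array(l)/2.5+[170,0]-0.3,z)[:,:2]*1000
for z in(.2745,.2685):
    q=P([(50,398),(733,398)],z);print(Bz.inv().apply(np.c_[q-s0,[0,0]]).round(1).tolist())
cmd=np.array([592.5,-266,293])
for b in(100,60,16,8,3,0):print(b,rel(pose(20,4,b),cmd,17.7))
for th,g in((20,4),(15,3.5),(10,3),(6.5,2.5)):print(th,rel(pose(th,g,0),cmd,17.7))
E
```

```text
[[-64.9, 48.7, 0.0], [64.4, 48.9, 0.0]]
[[-67.2, 47.6, 0.0], [66.8, 47.7, 0.0]]
100 [45.6, 105.2, -152.1, 6.1, -19.0, 0.1]
60 [9.8, 93.7, -165.8, 6.1, -19.0, 0.1]
16 [-29.5, 81.1, -180.9, 6.1, -19.0, 0.1]
8 [-36.7, 78.8, -183.6, 6.1, -19.0, 0.1]
3 [-41.2, 77.3, -185.3, 6.1, -19.0, 0.1]
0 [-43.9, 76.5, -186.3, 6.1, -19.0, 0.1]
20 [-43.9, 76.5, -186.3, 6.1, -19.0, 0.1]
15 [-40.8, 77.4, -190.6, 4.6, -14.3, 0.1]
10 [-38.1, 78.3, -195.1, 3.0, -9.5, 0.1]
6.5 [-36.5, 78.8, -198.3, 2.0, -6.2, 0.1]
```

```bash
python3 -m inch '[[20,50,-30,3,-9.5,0.1],[46,105,-70,6.1,-19,0.1],[46,105,-120,6.1,-19,0.1],[46,105,-152,6.1,-19,0.1],[28,99,-159,6.1,-19,0.1],[10,93.4,-166,6.1,-19,0.1],[10,93.4,-166,6.1,-19,0.1],[10,93.4,-166,6.1,-19,0.1]]'
python3 look.py w4
python3 - <<'E'
from bench import ctrl; import cv2
for n in("scene","top"):
    p,_=ctrl.get_image(n);cv2.imwrite(f"pics/{n}4.png",p[:,:,::-1])
p=cv2.imread("pics/scene4.png");q=cv2.imread("pics/w4.png")
a=cv2.resize(p[80:260,200:420],(550,450));cv2.imwrite("pics/s4c.png",a)
E
```

```text
time: 7.38
position: [0.6027, -0.1726, 0.1267]
tool_rot: [1.714, 2.349, 0.414]
ft_force: [1.0, 0.1, -2.0]
grip_width: 0.133
grip_force: 30.0
```

View pics/w4.png

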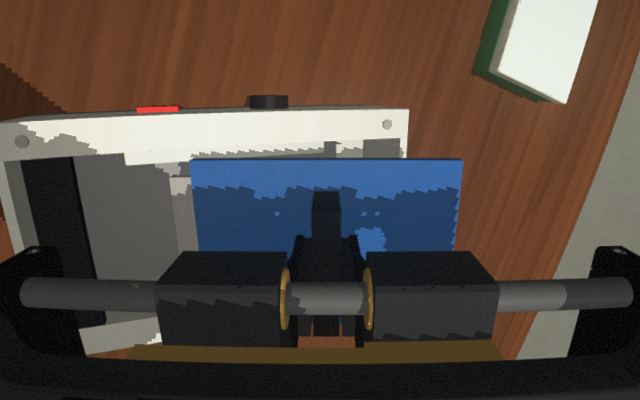

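The view shows the tilted cover over the opening, with the black ledge ahead of its lip at left (about column 60–100). Sliding along the plate axis.

```bash
python3 -m inch '[[-18,-5.7,-6.8,0,0,0],[-31,-10,-12,0,0,0],[-37.6,-12,-14.4,0,0,0],[-42,-13.5,-16,0,0,0],[-46.5,-14.9,-17.8,0,0,0],[-46.5,-14.9,-17.8,0,0,0]]'
```

```text
time: 8.28
position: [0.5555, -0.1877, 0.1087]
tool_rot: [1.714, 2.349, 0.414]
ft_force: [0.1, 0.0, -2.7]
grip_width: 0.135
grip_force: 30.0
```

```bash
python3 -m inch '[[-0.9,-0.3,-0.3,0,0,0],[-1.8,-0.6,-0.7,0,0,0],[-2.7,-0.9,-1,0,0,0],[-3.6,-1.2,-1.4,0,0,0],[-3.6,-1.2,-1.4,0,0,0]]'
```

```text
time: 8.9
position: [0.5519, -0.1889, 0.1073]
tool_rot: [1.714, 2.349, 0.414]
ft_force: [0.4, -1.2, -2.4]
grip_width: 0.135
grip_force: 30.0
```

```bash
for i in 1; do python3 -m inch '[[-0.9,-0.3,-0.3,0,0,0],[-1.4,-0.4,-0.5,0,0,0],[-1.8,-0.6,-0.7,0,0,0],[-1.8,-0.6,-0.7,0,0,0]]'; done
```

```text
time: 9.4
position: [0.5502, -0.1895, 0.1067]
tool_rot: [1.714, 2.349, 0.414]
ft_force: [0.2, 0.6, -1.8]
grip_width: 0.135
grip_force: 30.0
```

```bash
python3 -m inch '[[-0.5,-0.15,-0.2,0,0,0],[-0.9,-0.3,-0.3,0,0,0],[-0.9,-0.3,-0.3,0,0,0]]'
```

```text
time: 9.78
position: [0.5494, -0.1897, 0.1064]
tool_rot: [1.714, 2.349, 0.414]
ft_force: [0.6, -0.8, -3.2]
grip_width: 0.135
grip_force: 30.0
```

```bash
python3 -m inch '[[-0.5,-0.15,0,0,0,0],[-1,-0.3,0,0,0,0],[-1,-0.3,0,0,0,0]]'
cat > fb.py <<'E'
from plan import *
F=[]
for i in range(3):
    ctrl.get_image("wrist");s=ctrl.get_state();F.append(np.r_[Bz.inv().apply(s["ft_force"]),Bz.inv().apply(s["torque"])])
print("box-axes F,M",np.mean(F,0).round(2),s["time"])
E
python3 fb.py
```

```text
time: 10.15
position: [0.5492, -0.1898, 0.1068]
tool_rot: [1.713, 2.348, 0.415]
ft_force: [3.4, 1.3, -3.8]
grip_width: 0.137
grip_force: 30.0
box-axes F,M [ 4.89 -0.14 -3.27 -0.15 -0.52 -0.07] 10.3
```

```bash
python3 -m inch '[[0.9,0.3,-0.9,-0.3,1,0],[1.9,0.6,-2.2,-0.8,2.4,0],[3.4,1,-4.3,-1.5,4.8,0],[4.8,1.5,-6.6,-2.3,7.1,0],[6.1,1.9,-8.8,-3.1,9.5,0],[6.5,2.1,-9.7,-3.4,10.5,0],[6.5,2.1,-9.7,-3.4,10.5,0]]';python3 fb.py
```

```text
time: 11.18
position: [0.5554, -0.1877, 0.0969]
tool_rot: [1.793, 2.459, 0.192]
ft_force: [4.9, 2.5, -1.6]
grip_width: 0.134
grip_force: 30.0
box-axes F,M [ 5.4   0.32 -2.66  0.08 -1.02 -0.02] 11.325
```

```bash
python3 -m inch '[[0.5,0.15,-0.5,-0.2,0.6,0],[0.8,0.25,-1.1,-0.4,1.2,0],[1.1,0.35,-1.7,-0.6,1.8,0],[1.3,0.4,-2.3,-0.75,2.4,0],[1.3,0.4,-2.3,-0.75,2.4,0]]';python3 fb.py
```

```text
time: 11.95
position: [0.5565, -0.1874, 0.0945]
tool_rot: [1.811, 2.482, 0.141]
ft_force: [3.8, 1.9, -3.5]
grip_width: 0.133
grip_force: 30.0
box-axes F,M [ 5.51 -0.06 -4.73  0.   -1.17 -0.04] 12.1
```

```bash
python3 -m inch '[[0.3,0.1,-0.6,0,0,0],[0.5,0.15,-1.2,0,0,0],[0.5,0.15,-1.2,0,0,0]]';python3 fb.py
```

```text
time: 12.48
position: [0.5567, -0.1876, 0.0935]
tool_rot: [1.811, 2.482, 0.14]
ft_force: [3.1, 2.4, -0.4]
grip_width: 0.134
grip_force: 30.0
box-axes F,M [ 3.52  0.09 -0.49  0.08 -0.64 -0.05] 12.625
```

```bash
python3 -m inch '[[0,0,0,0,0,0],[0,0,0,0,0,0],[0,0,0,0,0,0],[0,0,0,0,0,0]]' 40;python3 -m inch '[[3,1,20,0,0,0],[9,3,65,0,0,0],[12,4,90,2,-3,0],[12,4,90,2,-3,0]]' 40
python3 - <<'E'
from bench import ctrl; import cv2
p,_=ctrl.get_image("scene");q=cv2.resize(p[90:250,210:400,::-1],None,fx=3,fy=3);cv2.imwrite("pics/s5.png",q)
p,_=ctrl.get_image("wrist");cv2.imwrite("pics/w5.png",p[:,:,::-1])
E
```

```text
time: 13.12
position: [0.5563, -0.1877, 0.093]
tool_rot: [1.811, 2.483, 0.138]
ft_force: [-0.0, -0.2, 0.6]
grip_width: 0.439
grip_force: 0.0
time: 13.62
position: [0.5692, -0.185, 0.1854]
tool_rot: [1.796, 2.455, 0.231]
ft_force: [-1.1, -0.5, -0.5]
grip_width: 0.459
grip_force: 0.0
```

View pics/s5.png

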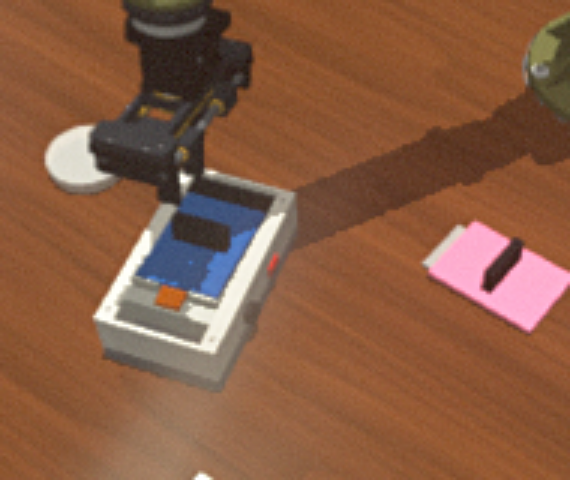

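View pics/w5.png

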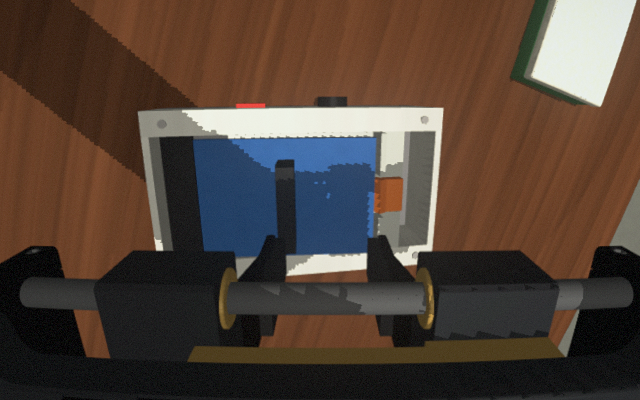

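Both views show the cover hooked and resting on the orange catch (378,195), with rib at (285,205) and everything clear. Next I'll close the fingers, level the tool and press the free end.

Run:
```python
from plan import *
s=ctrl.get_state();Rt=R.from_rotvec(s["tool_rot"])
t=np.radians(17.8);tgt=R.from_matrix(np.array([[-np.sin(t),np.cos(t),0],[np.cos(t),np.sin(t),0],[0,0,-1]]))
print(np.degrees((tgt*Rt.inv()).as_rotvec()).round(2), (B0+Bz.apply([33,0,110])-np.array([569.0,-183.25,183.6])).round(1))
```

```text
[-3.97  9.02  0.08] [ 30.5  12.  -73.6]
```

```bash
python3 -m inch '[[30.5,12,0,-4,9,0],[30.5,12,0,-4,9,0],[30.5,12,0,-4,9,0],[30.5,12,0,-4,9,0],[30.5,12,-30,-4,9,0],[30.5,12,-50,-4,9,0],[30.5,12,-65,-4,9,0],[30.5,12,-74,-4,9,0],[30.5,12,-74,-4,9,0]]' 0 20; python3 fb.py
```

```text
time: 14.85
position: [0.5989, -0.1714, 0.1088]
tool_rot: [1.852, 2.536, 0.0]
ft_force: [0.1, -0.2, 1.0]
grip_width: 0.0
grip_force: 0.0
box-axes F,M [ 0.67  0.5   0.22 -0.07  0.03  0.01] 15.0
```

```bash
python3 -m inch '[[0,0,-4,0,0,0],[0,0,-8,0,0,0],[0,0,-10,0,0,0],[0,0,-12,0,0,0],[0,0,-14,0,0,0],[0,0,-14,0,0,0]]'; python3 -m inch '[[0,0,-1,0,0,0],[0,0,-2,0,0,0],[0,0,-3,0,0,0],[0,0,-3,0,0,0]]';python3 -m inch '[[0,0,-1,0,0,0],[0,0,-2,0,0,0],[0,0,-3,0,0,0],[0,0,-3,0,0,0]]'
```

```text
time: 15.75
position: [0.5991, -0.1714, 0.095]
tool_rot: [1.851, 2.536, 0.001]
ft_force: [-0.4, 0.7, 0.5]
grip_width: 0.007
grip_force: 0.0
time: 16.25
position: [0.5994, -0.1714, 0.0925]
tool_rot: [1.851, 2.536, 0.001]
ft_force: [0.5, 0.8, 2.3]
grip_width: 0.009
grip_force: 1.1
time: 16.75
position: [0.5989, -0.1714, 0.0888]
tool_rot: [1.852, 2.536, 0.0]
ft_force: [-0.2, -0.0, 0.1]
grip_width: 0.002
grip_force: 0.0
```

```bash
python3 -m inch '[[0,0,-1,0,0,0],[0,0,-2,0,0,0],[0,0,-3,0,0,0],[0,0,-3,0,0,0]]';python3 -m inch '[[0,0,-0.7,0,0,0],[0,0,-1.4,0,0,0],[0,0,-1.4,0,0,0]]'; python3 fb.py
```

```text
time: 17.25
position: [0.599, -0.1714, 0.086]
tool_rot: [1.851, 2.536, 0.001]
ft_force: [0.3, -0.7, 0.8]
grip_width: 0.007
grip_force: 0.0
time: 17.62
position: [0.5991, -0.1713, 0.0847]
tool_rot: [1.851, 2.536, 0.001]
ft_force: [-0.2, -0.4, -0.6]
grip_width: 0.012
grip_force: 0.0
box-axes F,M [ 0.31  0.07 -0.53 -0.06  0.05  0.02] 17.775
```

```bash
python3 -m inch '[[0,0,-0.7,0,0,0],[0,0,-1.4,0,0,0],[0,0,-1.4,0,0,0]]';python3 fb.py; python3 -m inch '[[0,0,-0.7,0,0,0],[0,0,-1.2,0,0,0],[0,0,-1.2,0,0,0]]'; python3 fb.py
```

```text
time: 18.15
position: [0.5993, -0.1715, 0.0845]
tool_rot: [1.851, 2.536, 0.002]
ft_force: [-1.5, 1.4, 6.1]
grip_width: 0.003
grip_force: 3.3
box-axes F,M [-1.84  1.77  6.35  0.28  0.57  0.  ] 18.3
time: 18.68
position: [0.5993, -0.1715, 0.0844]
tool_rot: [1.852, 2.536, 0.003]
ft_force: [-5.6, 1.9, 13.1]
grip_width: 0.002
grip_force: 6.5
box-axes F,M [-4.54  2.91 13.22  0.69  1.03 -0.04] 18.825
```

The plate is firm at fingertip z ≈ 70 mm, so it is seated. Retreating and checking.

```bash
python3 -m inch '[[0,0,3,0,0,0],[0,0,40,0,0,0],[0,-30,100,0,0,0],[20,-80,150,0,0,0],[36,-115,170,0,0,0],[36,-115,170,0,0,0],[36,-115,170,0,0,0]]'
python3 look.py w6
python3 - <<'E'
from h import *
f=np.load("pics/w6.npz");p,d=f["p"],f["d"]
cv2.imwrite("pics/w6c.png",cv2.resize(p[:200,140:540,::-1],None,fx=2,fy=2))
H,S,V=cv2.split(cv2.cvtColor(p,cv2.COLOR_RGB2HSV))
m=((H>95)&(H<125)&(S>90)&(d>0)).astype(np.uint8);m[220:]=0
m=cv2.erode(m,np.ones((5,5)));v,u=np.nonzero(m);P=cloud(f,d,np.c_[u,v])*1000
from plan import Bz,B0
Q=Bz.inv().apply(P-B0);k=Q[:,2]<85;Q=Q[k]
print(np.median(Q,0).round(1),np.linalg.lstsq(np.c_[Q[:,:2],np.ones(len(Q))],Q[:,2],rcond=None)[0].round(4),Q.min(0).round(1),Q.max(0).round(1))
E
```

```text
time: 19.7
position: [0.6349, -0.2859, 0.251]
tool_rot: [1.853, 2.537, 0.001]
ft_force: [-0.8, 0.9, -0.0]
grip_width: 0.003
grip_force: 0.0
[-3.9 -5.1 70.5] [-9.00000e-04  4.00000e-04  7.04874e+01] [-75.2 -43.6  67.2] [52.  33.8 73.7]
```

View pics/w6c.png

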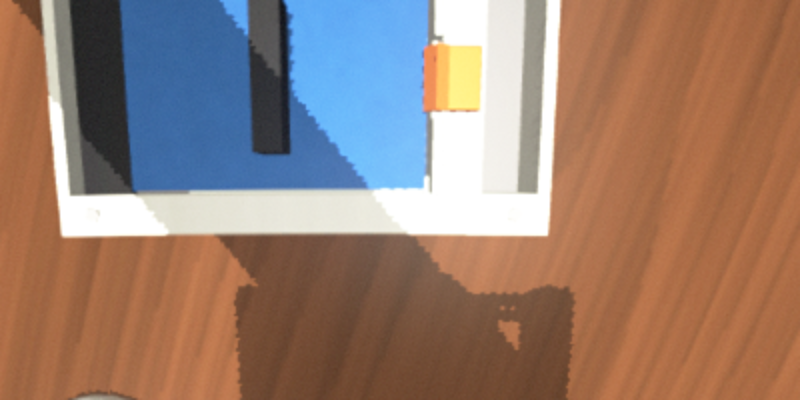

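The cover is flush: its plane is level, with the median depth at 70.5 mm. The catch nose lies over its free edge (crop 425,75), and the robot is clear.

```bash
python3 -c "
from bench import ctrl
print(ctrl.close_job())"
```

```text
the job is handed in; nothing more can be done
None
```

The blue cover is back on the lamp box: its lip is hooked under the ledge, the orange catch is over its free edge, and it lies flush. The gripper has let go and is clear, and the job is handed in at about 20 s.

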